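# Wind a trailer steady leg down onto its packing block

### The job

The near end of this trailer subframe overhangs its two stands with nothing under it, so prop it: wind the steady leg down with its crank onto the packing block until you feel the foot touch and the crank stiffen, then snug it up a quarter to half a turn more so that the leg carries some of the weight, without forcing it on and jacking the frame off its stands. Work in under the lamp bar that runs over the crank, keep the block where it is under the foot, do not knock the brush, lug nut, wheel brace, spray can or timber offcut about, and let go of the crank when the leg is firm.

Things in the scene. Friction and masses are not known exactly. Their poses are not given: they have to be found in the camera images.
- crank_hub (a point): Point on the vertical axis about which the steady leg's crank turns, level with the middle of the handle, 282 mm above the tray. Clockwise seen from above winds the leg down, 10 mm for each full turn, many turns. The level steel crank arm is below it (top 241 mm above the tray), over a blue gear head 74 mm across.
- crank: The crank as a whole: arm and handle; origin on its axis, its x along the arm towards the handle. Idle it drags with 6 to 7 N at the handle, either way, and stays where it is left. Once the foot bears, the force to wind on rises by about 1.9 N for every 100 N on the foot. The gears lock: the leg keeps its load when the crank is let go.
- handle_mid (a point): Middle of the red crank handle, an upright plastic sleeve 27 mm in diameter (31 mm at the collar on its lower 8 mm, tapered at the top), 75 mm long, top 319 mm above the tray, 85 mm from the crank axis. It spins freely on its pin, so a hand holding it can keep its own direction all the way round. It starts at any angle round the crank.
- subframe: Grey steel rear subframe of a small trailer, fixed. Origin on the tray on the crank's and leg's axis; x points away from the robot, y along the cross-member: a 60 x 680 x 60 mm box centred 75 mm beyond the crank axis, top 180 mm above the tray. Two side rails at y = +-270 mm run on in x to blue stands. Uprights with red and amber lamps stand at y = +-310 mm.
- lamp_bar (a point): Middle of the lamp bar on the uprights: a level tube 32 mm thick along the subframe's y, 482 mm above the tray and 90 mm beyond the crank axis, right over the far side of the handle's circle. A hand pointing straight down hits it there; one whose fingers point down and away along the subframe's x, 25 to 30 degrees off vertical, passes under it.
- leg: Steady leg: a 38 mm bright inner tube sliding down out of the fixed outer tube, with a square 100 x 100 x 8 mm foot plate on a rubber cushion (it and the block give 1 mm per 50 N). Origin on its axis near its upper end, inside the outer tube; z up. How far the foot hangs below it is not given: feel for the touch. The foot starts 12 to 26 mm clear of the block, always more than one full turn.
- block: Brown timber packing block 180 x 140 x 45 mm lying flat on the tray under the foot, loose, about 0.5 kg. Origin at the centre of its underside, z up.
- rim_brush: Yellow plastic rim brush, 218 mm long, lying on the tray, loose; origin under its middle, handle to its -x. To be left alone.
- lug_nut: Chrome lug nut standing on the tray near the block, 34 mm across and 36 mm high, loose; origin at the centre of its underside. To be left alone.
- wheel_brace: Four-way steel wheel brace lying flat on the tray, arms 375 mm tip to tip, 26 mm high, loose; origin under the crossing, arms along its x and y. To be left alone.
- spray_can: Spray can standing between the subframe's rails beyond the cross-member, 54 mm in diameter and 150 mm high, loose; origin at the centre of its underside. To be left alone.
- offcut: Pale timber offcut 160 x 70 x 45 mm lying on the tray, loose; origin at the centre of its underside. To be left alone.
Mind the look-alikes: they are no part of the job. There is more than one size of the block; the one meant has the size given above.

How it is judged:
On the way:
1. the foot has come down on the packing block (contact force between leg and block above 20 N), for 0.2 s.
At the end, for the whole second after the job is handed in: the crank is let go and the leg at rest, its foot bearing on the packing block with 80 to 400 N (roughly a sixth to three quarters of a turn past first touch); the block lies flat with its centre within 35 mm of the leg's axis (contact force between leg and block between 80 and 400 N and horizontal distance between leg and block below 0.035 m and angle between block's own z axis and vertical below 0.05 rad and linear speed of leg below 0.003 m/s).
It fails at once if the leg is forced down on the block with more than 430 N, jacking the frame off its stands (contact force between leg and block above 430 N).
It fails at once if the packing block is shoved more than 25 mm (distance of block from where it was at the start of the episode above 0.025 m).
It fails at once if the rim brush, lug nut, wheel brace, spray can or timber offcut is knocked more than 30 mm from its place (distance of any of rim_brush, lug_nut, wheel_brace, spray_can, offcut from where it was at the start of the episode above 0.03 m).
It also fails if it takes over 64 s, if anything falls off the work surface, if the arm or the gripper's body presses on something with over 40 N, if the wrist force passes 120 N, or if a joint passes its speed limit or range.

### The arm

A 6-joint arm with a two-finger parallel gripper is mounted at the origin on the work surface. World frame = base frame: x ahead of the robot, y to its left, z up, the work surface at z = 0. Lengths are in m, angles in rad, forces in N, time in s.
With the tool pointing down it reaches from about 0.375 to 0.9 m from the base axis. Payload 3.1 kg.
Tool frame: the origin (TCP) lies on the centre line of the jaws, within the pads' length; the fingertips stand 25 mm ahead of it and the grasp point (between the pads) lies 6 mm ahead of it (manip.tips_ahead is the distance from the TCP to the fingertips, in m); z points along the fingers, y is the direction in which the jaws open and shut (so a half turn about z gives the same grasp; the last joint's range is limited). The gripper opens to 85 mm and grips with 20 to 120 N. Pads are 22 mm wide; open, the fingers measure 114 mm over their backs; the gripper's body (76 mm by 85 mm) begins 54 mm behind the grasp point. The pads swing forward as they close: fully open they stand 13 mm farther back than shut.
Start: joints at [1.149, 0.527, 1.433, -0, 1.181, -0.178], TCP at [0.15, 0.607, 0.256] pointing down, gripper open.
Joint ranges: [-3.08, 3.08], [-0.75, 2.2], [0.22, 2.44], [-1.43, 4.57], [0, 2.65], [-2.85, 2.85]. Speed limits (rad/s): [2.79, 2.79, 3.14, 3.14, 3.14, 3.14].

### API

Orientations are given as a unit quaternion [x, y, z, w].
In Python, from station import manip gives the robot as it stands.
- The arm moves only by the tool play_rows, never from a script. Its argument "steps" is a list that holds one entry, the list of rows, each a list of 6 numbers: the shift along the tool's x, y, z in m, then the turn, a rotation vector about the tool's x, y, z in degrees. In form: [[[x, y, z, rx, ry, rz], ...]]. A call has 1 to 10 rows; each row shifts and turns the commanded pose from where the row before left it, along the tool's axes as they then stand; what a row does not reach is not made up. A row lasts 1/8 s, in which the tool goes at most 62.5 mm and 10.7 degrees, less where a joint would pass 70% of its speed; a pose out of reach is approached as far as the arm can. A call is refused whole if a number of a shift passes 0.0625 or a number of a turn 10.7, either way. A call with a gripper value outside its range is refused whole. "fingers" is the opening, from 0 (shut) to 1 (fully open), set as the call begins (left out, the last holds). The fingers move at their own pace and stop on an object; "squeeze" is the grip in N (left out, the last holds). Time passes only in rows, so rows that do not move let the fingers close. It gives the time, the measured TCP pose, the force and the opening at its end, in the units of the state.
- manip.sense(): the state, without advancing time (a new reading comes with each control period).
- manip.snapshot(name): name is "side" or "top"; returns a dict with "img" (480x640x3 uint8, red, green, blue), "K" (3x3 intrinsics, pixels), "world_from_camera" (4x4, takes a point from camera to world coordinates). Camera axes: x right, y down, z forward; pixel columns grow to the right and rows downward; lengths in m; the calibration is good to about 2 mm. A picture is of the moment at which its call begins. There is no depth.
- manip.sign_off(): hands the job in, once; it reports no verdict.
Trained networks look in a picture, given as the dict that the camera call returned (one of the last four; its "shot" number tells which), for a name from the list of things; names that differ only in an ending like _2 or _b are one class to them, and where a whole thing is asked for, a point or a joint stands for the part that bears it (a point fixed in the world has none). Each returns a list of dicts, best first, with "score" (0 to 1); they miss things now and then, are a little off and sometimes report something else, mostly with a low value. They report only what shows in the picture. A call takes as long as a camera call. They do not tell look-alikes from the thing itself.
- manip.regions_of(label, picture): "pixels" (480x640 bool, what is visible of it) and "rect" ([left, top, right, bottom] in pixels, round what is visible of it).
- manip.pinpoint(label, picture): "point" ([column, row] in pixels: a listed point, or the origin of a listed thing).
The state is a dict: "t": time; "q": joint angles; "qd": joint speeds; "tau": joint torques, N m; "tcp_pos": TCP position; "tool_rot": TCP orientation; "force": force on the tool from outside, world axes, zero at the start; "ft_torque": the same for the moment, N m; "finger_gap": opening from 0.0 (shut) to 1.0 (fully open).
Only numpy, scipy, OpenCV 4.12 (cv2) and the standard library are available. Lean on these libraries where they do the work, as an engineer would, in place of code of your own. Each camera call takes 0.05 s, during which the arm holds its last target.

## Working session

There is one attempt and no reset: what is moved stays moved. The work goes in short steps, Python scripts to look and compute and a tool call to move; the robot and the scene stay as the last step left them, time stands still between calls to the robot, and variables do not carry over. Pictures are saved under pics/ and viewed, and the job is handed in when it is done.

Besides the shell and the picture viewer there is one more tool, called after "Emit:" as name(argument=value, ...), one argument or row to a line, values as JSON. play_rows: Moves the arm, as the interface text tells. Its arguments: {"type":"object","properties":{"steps":{"type":"array"},"fingers":{"type":"number"},"squeeze":{"type":"number"}},"required":["steps"]}

```bash
mkdir -p pics; ls
cat > h.py <<'E'
import numpy as np,cv2
from scipy.spatial.transform import Rotation as R
from station import manip
def snap(n,f):
    s=manip.snapshot(n); cv2.imwrite('pics/'+f,s['img'][:,:,::-1]); return s
def ray(s,p):
    K=np.array(s['K']);T=np.array(s['world_from_camera'])
    d=T[:3,:3]@np.linalg.solve(K,[p[0],p[1],1]); return T[:3,3],d
def atz(s,p,z):
    o,d=ray(s,p); return o+d*(z-o[2])/d[2]
def proj(s,X):
    K=np.array(s['K']);T=np.array(s['world_from_camera'])
    c=T[:3,:3].T@(np.array(X)-T[:3,3]); u=K@c; return u[:2]/u[2]
E
python3 - <<'E'
from h import *
st=manip.sense(); print(st['t'],st['tcp_pos'],st['tool_rot'],st['force'],st['finger_gap'],manip.tips_ahead)
Z=dict(crank_hub=.282,handle_mid=.282,lamp_bar=.482,subframe=0,block=0,rim_brush=0,lug_nut=0,wheel_brace=0,spray_can=0,offcut=0,leg=None,crank=.241)
for n in ['side','top']:
    s=snap(n,n+'0.png'); print(n,np.round(s['world_from_camera'],3).tolist(),np.round(s['K'],0).tolist())
    for l,z in Z.items():
        for d in manip.pinpoint(l,s)[:3]:
            print(n,l,round(d['score'],2),np.round(d['point']),None if z is None else np.round(atz(s,d['point'],z),3))
E
```

```text
pics
0.0 [0.14997006 0.6060537  0.25531689] [ 1.21108371e-01  9.92638680e-01 -1.05294006e-03 -3.24575156e-04] [-0.86674773  0.05531559 -0.23143541] 0.9994506769151442 0.025
side [[0.935, 0.306, -0.176, 0.761], [0.353, -0.806, 0.475, -0.637], [0.003, -0.506, -0.862, 1.546], [0.0, 0.0, 0.0, 1.0]] [[473.0, 0.0, 318.0], [0.0, 473.0, 241.0], [0.0, 0.0, 1.0]]
side crank_hub 0.57 [318. 270.] [ 0.536 -0.036  0.282]
side crank_hub 0.19 [319. 308.] [ 0.583 -0.151  0.282]
side lamp_bar 0.81 [354. 251.] [ 0.64  -0.048  0.482]
side subframe 0.54 [319. 281.] [0.508 0.057 0.   ]
side block 0.94 [324. 254.] [0.483 0.167 0.   ]
side block 0.72 [319. 306.] [ 0.541 -0.034  0.   ]
side block 0.6 [403. 229.] [0.731 0.376 0.   ]
side rim_brush 0.88 [304. 217.] [0.353 0.295 0.   ]
side lug_nut 0.55 [274. 310.] [ 0.398 -0.105  0.   ]
side wheel_brace 0.93 [205. 350.] [ 0.241 -0.318  0.   ]
side spray_can 0.68 [327. 183.] [0.381 0.481 0.   ]
side spray_can 0.62 [319. 304.] [ 0.537 -0.027  0.   ]
side offcut 0.57 [328. 184.] [ 0.386  0.476 -0.   ]
side leg 0.73 [318. 285.] None
side crank 0.71 [317. 272.] [ 0
[... 345 characters left out ...]
0.282]
top handle_mid 0.5 [376. 224.] [ 0.593 -0.101  0.282]
top lamp_bar 0.67 [364. 191.] [ 0.638 -0.051  0.482]
top subframe 0.82 [345. 254.] [ 0.55  -0.031  0.   ]
top block 0.88 [215. 197.] [0.736 0.38  0.   ]
top block 0.86 [287. 272.] [0.495 0.154 0.   ]
top block 0.61 [346. 258.] [ 0.536 -0.034  0.   ]
top rim_brush 0.87 [233. 316.] [0.36  0.322 0.   ]
top lug_nut 0.57 [370. 303.] [ 0.394 -0.105  0.   ]
top wheel_brace 0.95 [446. 348.] [ 0.253 -0.336  0.   ]
top spray_can 0.52 [370. 206.] [ 0.702 -0.112  0.   ]
top offcut 0.93 [184. 307.] [0.388 0.474 0.   ]
top leg 0.62 [353. 247.] None
top crank 0.69 [351. 241.] [ 0.554 -0.032  0.241]
top crank 0.3 [370. 302.] [ 0.385 -0.083  0.241]
```

Run:
```python
import cv2
for n,(x0,y0,x1,y1) in dict(top=(270,160,450,320),side=(230,190,430,350)).items():
    a=cv2.imread(f'pics/{n}0.png')[y0:y1,x0:x1]; cv2.imwrite(f'pics/{n}0c.png',cv2.resize(a,None,fx=3.7,fy=3.7,interpolation=cv2.INTER_CUBIC))
```

```text
(no output)
```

View pics/top0.png

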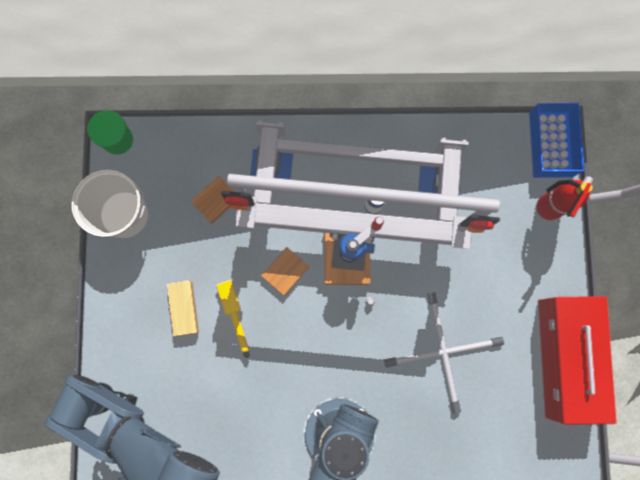

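View pics/side0.png

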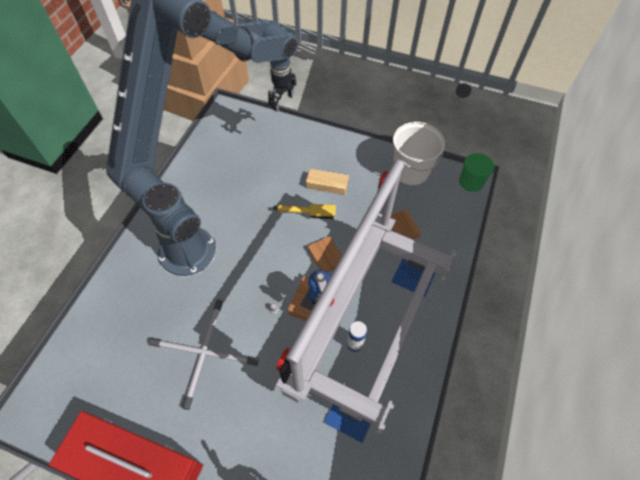

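```bash
true
```

```text
(no output)
```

View pics/top0c.png

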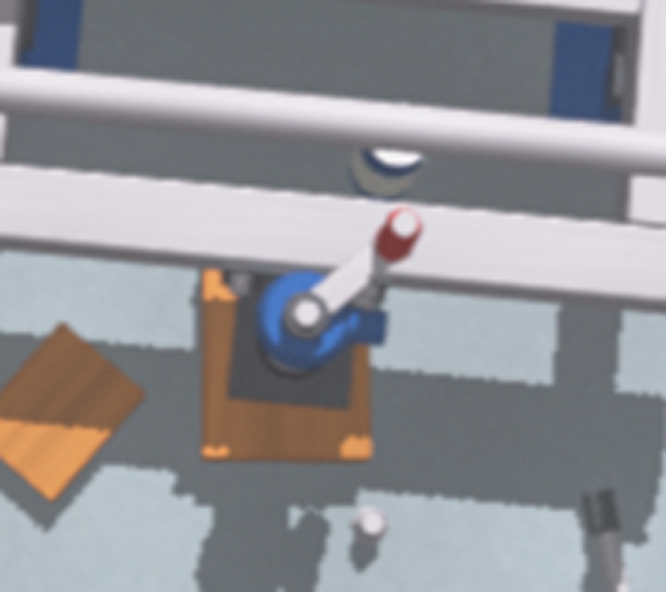

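View pics/side0c.png

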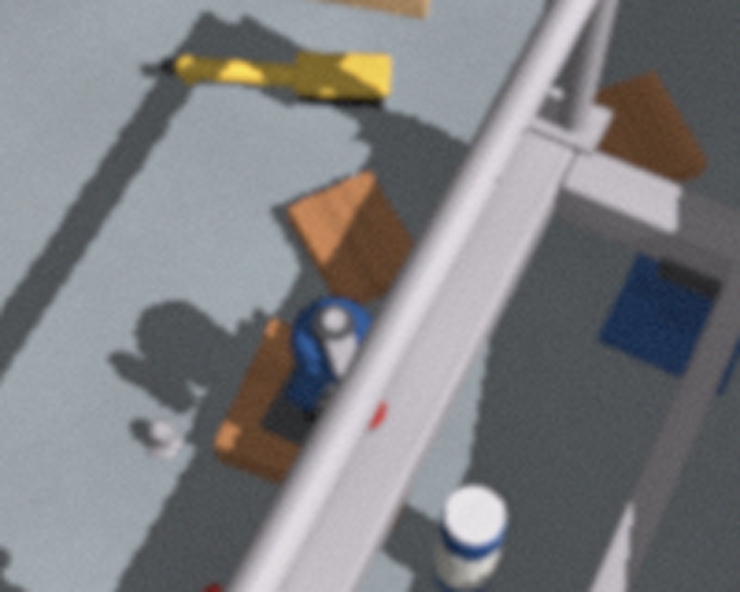

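The block meant is the one under the foot, at top pixel (346,258). The look-alikes at (287,272) and (215,197) lie away from the leg and are a different size. In the top view, the handle points away and to the right, at about (377,223), just short of the lamp bar.

```bash
cat >> h.py <<'E'
import json
E
python3 - <<'E'
from h import *
t=snap('top','top1.png'); s=snap('side','side1.png')
# bar direction via region
def axis(m):
    ys,xs=np.nonzero(m); p=np.c_[xs,ys].astype(np.float32); return cv2.fitLine(p,cv2.DIST_L2,0,.01,.01).ravel()
for c,sn in ((t,'top'),(s,'side')):
    for l in ['lamp_bar','handle_mid','crank','block','subframe']:
        for d in manip.regions_of(l,c)[:4]: print(sn,l,round(d['score'],2),np.round(d['rect']),d['pixels'].sum())
    for d in manip.pinpoint('handle_mid',c)[:2]: print(d)
# bar edges in top: at columns, bright bar centre by hand via gradient
g=cv2.cvtColor(t['img'],cv2.COLOR_RGB2GRAY).astype(int)
for x in (265,300,330,350,400,430): print(x,g[170:215,x].tolist())
# handle red pixels top
for c in (t,s):
    im=c['img'].astype(int); m=(im[:,:,0]>im[:,:,1]*1.6)&(im[:,:,0]>80)
    n,lab,stt,cen=cv2.connectedComponentsWithStats(m.astype(np.uint8))
    for i in range(1,n):
        if 6<stt[i,4]<800: print(stt[i].tolist(),cen[i].round(1))
hub=np.array([.537,-.039,.282])
print(proj(t,hub),proj(s,hub))
E
```

```text
top lamp_bar 0.79 [222. 121. 497. 272.] 17396
top handle_mid 0.43 [369. 217. 384. 230.] 99
top crank 0.9 [346. 216. 382. 250.] 366
top block 0.67 [193. 175. 231. 224.] 1004
top block 0.61 [262. 247. 307. 294.] 1224
top subframe 0.83 [221. 121. 498. 273.] 17273
top subframe 0.21 [170. 280. 200. 334.] 1340
{'point': [376.9, 223.1], 'score': 0.42}
side lamp_bar 0.74 [277. 161. 456. 443.] 14655
side crank 0.54 [314. 271. 334. 306.] 153
side block 0.83 [309. 236. 342. 269.] 799
side block 0.61 [288. 277. 311. 320.] 498
side block 0.56 [391. 211. 417. 240.] 575
side subframe 0.91 [278. 158. 454. 439.] 14472
{'point': [318.6, 305.1], 'score': 0.38}
{'point': [356.3, 346.4], 'score': 0.2}
265 [222, 221, 221, 221, 222, 221, 222, 223, 228, 233, 233, 228, 218, 205, 186, 165, 142, 125, 116, 123, 169, 217, 222, 221, 221, 221, 221, 221, 222, 222, 222, 217, 183, 170, 218, 222, 220, 220, 222, 223, 222, 220, 220, 221, 222]
300 [108, 108, 109, 108, 110, 110, 109, 109, 107, 114, 159, 221, 232, 233, 231, 222, 210, 192, 172, 150, 132, 119, 112, 108, 109, 110, 111, 110, 112, 109, 110, 111, 110, 112, 112, 
[... 1055 characters left out ...]
6.6]
[537, 192, 26, 28, 348] [546.5 208. ]
[225, 196, 24, 13, 244] [236.5 201.7]
[372, 221, 10, 9, 51] [375.6 225.7]
[469, 220, 25, 11, 213] [480.3 225. ]
[42, 0, 4, 2, 7] [43.3  0.4]
[46, 0, 17, 14, 117] [53.2  5.3]
[116, 1, 4, 6, 17] [117.4   3.6]
[82, 2, 9, 9, 51] [86.   6.3]
[58, 4, 13, 15, 84] [64.3 11.1]
[90, 11, 6, 9, 29] [92.5 14.9]
[53, 17, 4, 8, 22] [54.5 20.5]
[58, 18, 16, 17, 102] [65.2 26.2]
[92, 22, 7, 9, 30] [94.9 26.2]
[69, 25, 13, 15, 82] [75.  32.1]
[63, 39, 5, 7, 19] [65.4 41.7]
[69, 39, 13, 15, 66] [75.1 46.3]
[379, 171, 9, 16, 57] [382.6 177.3]
[331, 300, 3, 5, 10] [332.  301.8]
[277, 348, 13, 23, 119] [282.2 358.3]
[354.11312779 244.76822956] [317.63263858 270.32185406]
```

Run:
```python
from h import *
t=manip.snapshot('top')
a=atz(t,(300,180.3),.49);b=atz(t,(430,192.8),.49); d=(a-b)[:2]; d/=np.linalg.norm(d)
print('fy',d,'yaw deg',np.degrees(np.arctan2(-d[0],d[1])))
a=atz(t,(300,206.9),.18);b=atz(t,(350,211.5),.18); e=(a-b)[:2]; e/=np.linalg.norm(e); print(np.degrees(np.arctan2(-e[0],e[1])))
fy=d; fx=np.array([d[1],-d[0]])
print('barmid-90',[np.round(m[:2]-.09*fx,4) for m in (np.array([.638,-.051]),np.array([.640,-.048]))])
for z in (.245,.25,.26): print(z,atz(t,(353,244.6),z))
h=np.array([.538,-.0395])
for p,z in (((379.2,220),.319),((376.9,223.1),.282),((375.6,225.7),.27)):
    q=atz(t,p,z); v=q[:2]-h; print(q,np.linalg.norm(v),np.degrees(np.arctan2(v@fy,v@fx)))
```

```text
fy [0.10856299 0.99408957] yaw deg -6.232484750335088
-5.967541918684125
barmid-90 [array([ 0.5485, -0.0412]), array([ 0.5505, -0.0382])]
0.245 [ 0.54287341 -0.03857106  0.245     ]
0.25 [ 0.54214606 -0.03822461  0.25      ]
0.26 [ 0.54069137 -0.03753171  0.26      ]
[ 0.59725172 -0.10424759  0.319     ] 0.08776682700461166 -41.30530646050586
[ 0.59566011 -0.10197841  0.282     ] 0.08501905789658074 -41.06419735664092
[ 0.59066526 -0.09955807  0.27      ] 0.07987866341679756 -42.51980822840321
```

```bash
cat >> h.py <<'E'
HUB=np.array([.541,-.039]); YAW=np.radians(-6.1); TILT=np.radians(28)
FX=np.array([np.cos(YAW),np.sin(YAW),0]); FY=np.array([-np.sin(YAW),np.cos(YAW),0])
Zt=np.sin(TILT)*FX-np.cos(TILT)*np.array([0,0,1]); RT=np.c_[np.cross(FY,Zt),FY,Zt]
def cur():
    s=manip.sense(); return s,np.array(s['tcp_pos']),R.from_quat(s['tool_rot'])
E
python3 - <<'E'
from h import *
s,p,r=cur()
rel=(r.inv()*R.from_matrix(RT)).as_rotvec(degrees=True); print('rot',rel, RT.round(3))
p1=p+np.array([0,0,.15])
g=np.array([.596,-.103,.287]); pre=g-(.006+.10)*Zt
print('pre',pre,'toolshift from lifted',RT.T@(pre-p1),np.linalg.norm(pre-p1))
E
```

```text
rot [ -1.90967267 -27.95831585  -7.6567164 ] [[-0.878  0.106  0.467]
 [ 0.094  0.994 -0.05 ]
 [-0.469  0.    -0.883]]
pre [ 0.54651778 -0.09771188  0.38059244] toolshift from lifted [-0.40194763 -0.65825393  0.24285291] 0.8086022955670035
```

Emit:
play_rows(
  steps=[
    [[0,0,-0.04,0,-7,-1.9],[0,0,-0.04,0,-7,-1.9],[0,0,-0.04,0,-7,-1.9],[0,0,-0.04,0,-7,-1.9]],
  ],
  fingers=1,
  squeeze=40,
)

```text
t: 2.55
tcp_pos: [0.1219, 0.6126, 0.4141]
tool_rot: [0.052, 0.968, -0.029, 0.242]
force: [-0.5, 0.3, -0.7]
finger_gap: 1.001
```

```bash
cat > tgt.py <<'E'
from h import *
import sys
s,p,r=cur()
def to(P,n=1):
    d=r.as_matrix().T@(np.array(P)-p); print('t',round(s['t'],2),'tcp',p.round(4),'roterr',(r.inv()*R.from_matrix(RT)).as_rotvec(degrees=True).round(2),'F',np.round(s['force'],2),'tool shift',d.round(4),'dist',np.linalg.norm(d).round(4),'gap',round(s['finger_gap'],3))
E
python3 - <<'E'
from tgt import *
g=np.array([.596,-.103,.287]); to(g-(.106)*Zt)
E
```

```text
t 2.55 tcp [0.1219 0.6126 0.4141] roterr [-1.79  0.14  0.38] F [-0.52  0.32 -0.73] tool shift [-0.4187 -0.6554  0.2848] dist 0.8282 gap 1.001
```

Emit:
play_rows(
  steps=[
    [[-0.026,-0.041,0.0178,-1.8,0.1,0.4],[-0.026,-0.041,0.0178,0,0,0],[-0.026,-0.041,0.0178,0,0,0],[-0.026,-0.041,0.0178,0,0,0],[-0.026,-0.041,0.0178,0,0,0],[-0.026,-0.041,0.0178,0,0,0],[-0.026,-0.041,0.0178,0,0,0],[-0.026,-0.041,0.0178,0,0,0],[-0.026,-0.041,0.0178,0,0,0],[-0.026,-0.041,0.0178,0,0,0]],
  ],
)

```text
t: 3.8
tcp_pos: [0.3896, 0.1697, 0.3781]
tool_rot: [0.052, 0.969, -0.013, 0.241]
force: [0.5, 0.2, 0.1]
finger_gap: 1.005
```

Run:
```python
from tgt import *
g=np.array([.596,-.103,.287]); to(g-(.106)*Zt)
```

```text
t 3.8 tcp [0.3896 0.1697 0.3781] roterr [-0.01 -0.1  -0.  ] F [0.54 0.16 0.12] tool shift [-0.1642 -0.2492  0.0842] dist 0.3101 gap 1.005
```

Emit:
play_rows(
  steps=[
    [[-0.0267,-0.041,0.0138,0,0,0],[-0.0267,-0.041,0.0138,0,0,0],[-0.0267,-0.041,0.0138,0,0,0],[-0.0267,-0.041,0.0138,0,0,0],[-0.0267,-0.041,0.0138,0,0,0],[-0.0267,-0.041,0.0138,0,0,0],[0,0,0,0,0,0],[0,0,0,0,0,0]],
  ],
)

```text
t: 4.8
tcp_pos: [0.5415, -0.0924, 0.3789]
tool_rot: [0.052, 0.969, -0.013, 0.239]
force: [0.2, 0.9, -1.1]
finger_gap: 0.998
```

Run:
```python
from tgt import *
g=np.array([.596,-.103,.287]); to(g-(.106)*Zt)
t=snap('top','top2.png'); s2=snap('side','side2.png')
a=t['img'][150:310,270:450,::-1]; b=s2['img'][190:350,230:430,::-1]
cv2.imwrite('pics/t2c.png',cv2.resize(a,None,fx=3.7,fy=3.7,interpolation=3));cv2.imwrite('pics/s2c.png',cv2.resize(b,None,fx=3.7,fy=3.7,interpolation=3))
print(proj(t,p),proj(t,p+.025*Zt),proj(t,g))
```

```text
t 4.8 tcp [ 0.5415 -0.0924  0.3789] roterr [-0.02 -0.28 -0.03] F [ 0.16  0.91 -1.1 ] tool shift [-0.0058 -0.0047  0.0011] dist 0.0075 gap 0.998
[377.66902377 237.30695655] [377.13038933 234.17212612] [377.46819654 222.64070143]
```

View pics/t2c.png

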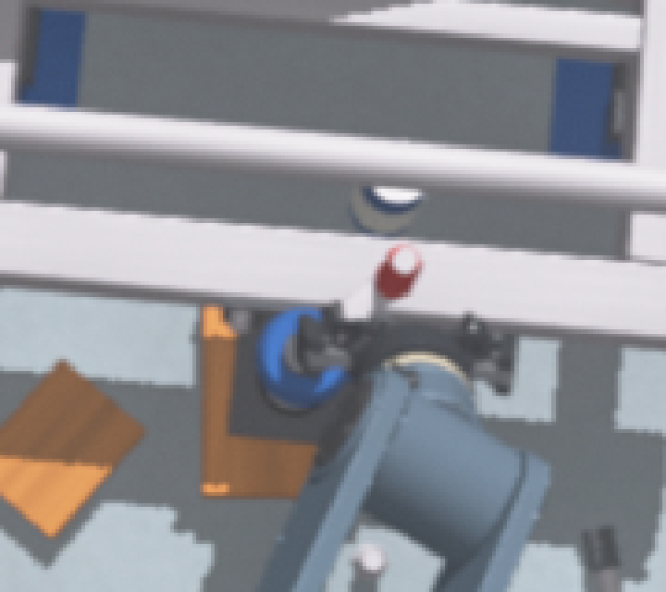

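View pics/s2c.png

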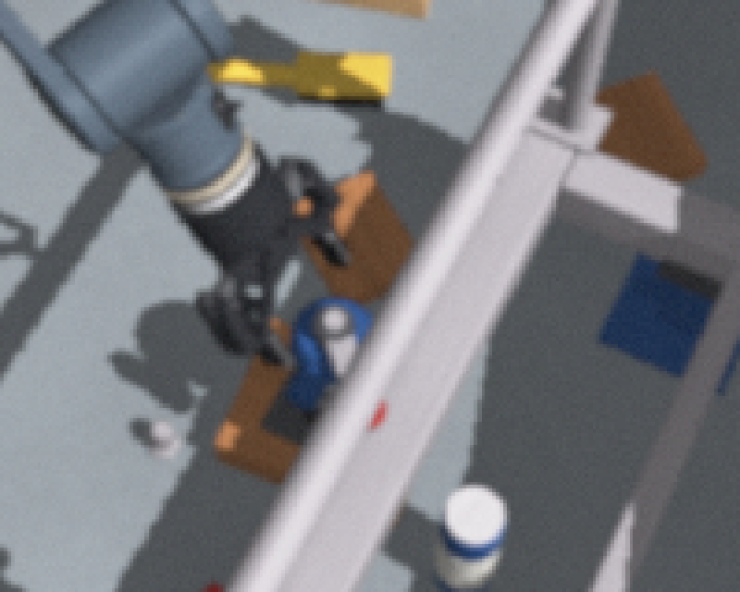

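The top view shows the open jaws straddling the line to the red handle (crop (400,265)), with the bar clear beyond it. Next I advance and close.

Emit:
play_rows(
  steps=[
    [[-0.0012,-0.001,0.0202,0,-0.1,0],[-0.0012,-0.001,0.0202,0,0,0],[-0.0012,-0.001,0.0202,0,0,0],[-0.0012,-0.001,0.0202,0,0,0],[-0.0012,-0.001,0.0202,0,0,0],[0,0,0,0,0,0],[0,0,0,0,0,0]],
  ],
)

```text
t: 5.78
tcp_pos: [0.5936, -0.1025, 0.2936]
tool_rot: [0.051, 0.969, -0.013, 0.241]
force: [-1.1, -0.2, 0.2]
finger_gap: 0.998
```

Run:
```python
from tgt import *
g=np.array([.596,-.103,.287]); to(g-(.006)*Zt)
t=snap('top','top3.png')
a=t['img'][150:310,270:450,::-1]
cv2.imwrite('pics/t3c.png',cv2.resize(a,None,fx=3.7,fy=3.7,interpolation=3))
```

```text
t 5.78 tcp [ 0.5936 -0.1025  0.2936] roterr [-0.02 -0.05  0.06] F [-1.06 -0.2   0.21] tool shift [ 0.001  -0.0003  0.001 ] dist 0.0014 gap 0.998
```

View pics/t3c.png

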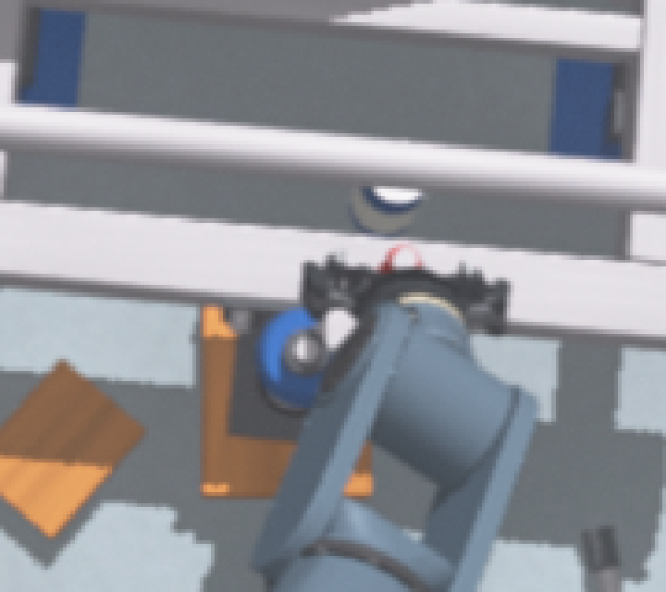

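Emit:
play_rows(
  steps=[
    [[0,0,0,0,0,0],[0,0,0,0,0,0],[0,0,0,0,0,0],[0,0,0,0,0,0],[0,0,0,0,0,0]],
  ],
  fingers=0,
  squeeze=50,
)

```text
t: 6.45
tcp_pos: [0.5939, -0.1029, 0.2934]
tool_rot: [0.052, 0.969, -0.013, 0.241]
force: [-3.1, 2.8, 5.2]
finger_gap: 0.302
```

Run:
```python
from tgt import *
g=np.array([.596,-.103,.287]); to(g-(.006)*Zt)
# circle rows: per-row shift in tool frame for steps of -12 deg, starting from angle of grasp about HUB
g=p+.006*Zt; v=(g[:2]-HUB); a0=np.arctan2(v[1],v[0]); print('r',np.linalg.norm(v),'a0',np.degrees(a0))
```

```text
t 6.45 tcp [ 0.5939 -0.1029  0.2934] roterr [-0.01 -0.06 -0.01] F [-3.09  2.83  5.17] tool shift [0.0011 0.0001 0.0007] dist 0.0013 gap 0.302
r 0.0849549441792246 a0 -49.07494418808191
```

Run:
```python
from h import *
a=np.radians(-49.1-12*np.arange(31)); P=np.c_[HUB[0]+.085*np.cos(a),HUB[1]+.085*np.sin(a),0*a]
d=np.diff(P,axis=0)@RT
d=np.diff(np.round(np.cumsum(np.r_[[[0,0,0]],d],0),4),axis=0).round(4)
for i in range(3): print(json.dumps([x+[0,0,0] for x in d[10*i:10*i+10].tolist()]))
```

```text
[[0.0118, -0.0117, -0.0063, 0, 0, 0], [0.0138, -0.0086, -0.0073, 0, 0, 0], [0.015, -0.0052, -0.008, 0, 0, 0], [0.0156, -0.0015, -0.0083, 0, 0, 0], [0.0156, 0.0021, -0.0083, 0, 0, 0], [0.0148, 0.0058, -0.0078, 0, 0, 0], [0.0135, 0.0092, -0.0072, 0, 0, 0], [0.0114, 0.0121, -0.0061, 0, 0, 0], [0.009, 0.0146, -0.0048, 0, 0, 0], [0.0062, 0.0163, -0.0032, 0, 0, 0]]
[[0.003, 0.0175, -0.0016, 0, 0, 0], [-0.0003, 0.0177, 0.0001, 0, 0, 0], [-0.0035, 0.0173, 0.0019, 0, 0, 0], [-0.0067, 0.0161, 0.0035, 0, 0, 0], [-0.0094, 0.0142, 0.005, 0, 0, 0], [-0.0119, 0.0117, 0.0063, 0, 0, 0], [-0.0137, 0.0086, 0.0073, 0, 0, 0], [-0.015, 0.0052, 0.008, 0, 0, 0], [-0.0156, 0.0016, 0.0083, 0, 0, 0], [-0.0156, -0.0022, 0.0083, 0, 0, 0]]
[[-0.0148, -0.0058, 0.0079, 0, 0, 0], [-0.0135, -0.0091, 0.0071, 0, 0, 0], [-0.0115, -0.0122, 0.0061, 0, 0, 0], [-0.009, -0.0145, 0.0048, 0, 0, 0], [-0.0061, -0.0164, 0.0033, 0, 0, 0], [-0.003, -0.0174, 0.0016, 0, 0, 0], [0.0003, -0.0178, -0.0002, 0, 0, 0], [0.0035, -0.0173, -0.0019, 0, 0, 0], [0.0067, -0.0161, -0.0035, 0, 0, 0], [0.0094, -0.0142, -0.005, 0, 0, 0]]
```

Emit:
play_rows(
  steps=[
    [[0.0118,-0.0117,-0.0063,0,0,0],[0.0138,-0.0086,-0.0073,0,0,0],[0.015,-0.0052,-0.008,0,0,0],[0.0156,-0.0015,-0.0083,0,0,0],[0.0156,0.0021,-0.0083,0,0,0]],
  ],
)

```text
t: 7.08
tcp_pos: [0.511, -0.1158, 0.2934]
tool_rot: [0.053, 0.969, -0.009, 0.241]
force: [14.6, 21.6, 0.1]
finger_gap: 0.303
```

```bash
cat > fr.py <<'E'
from h import *
s,p,r=cur(); g=p+.006*r.as_matrix()[:,2]; v=g[:2]-HUB; a=np.degrees(np.arctan2(v[1],v[0])); u=v/np.linalg.norm(v); tn=np.array([u[1],-u[0]])
F=np.array(s['force']); print('t',round(s['t'],2),'ang',a.round(2),'r',np.linalg.norm(v).round(4),'z',p[2].round(4),'Frad',(F[:2]@u).round(2),'Ftan(drag)',(-F[:2]@tn).round(2),'Fz',F[2].round(2),'gap',round(s['finger_gap'],3),'rot',(r.inv()*R.from_matrix(RT)).as_rotvec(degrees=True).round(2))
E
python3 fr.py
```

```text
t 7.08 ang -109.42 r 0.0817 z 0.2934 Frad -25.23 Ftan(drag) 6.59 Fz 0.09 gap 0.303 rot [ 0.42 -0.03 -0.22]
```

```bash
cat > plan.py <<'E'
from h import *
import sys
# plan from current COMMAND estimated at measured pose; usage: plan hx hy step n
hx,hy,step,n=map(float,sys.argv[1:5]); n=int(n)
s,p,r=cur(); Rm=r.as_matrix(); g=p+.006*Rm[:,2]; v=g[:2]-[hx,hy]; a0=np.degrees(np.arctan2(v[1],v[0])); print('a0',a0,'r',np.linalg.norm(v))
a=np.radians(a0+step*np.arange(1,n+1)); P=np.c_[hx+.085*np.cos(a),hy+.085*np.sin(a),np.full(n,.2930+.006*Rm[2,2])]
d=np.diff(np.vstack([g,P]),axis=0)@Rm
d=np.diff(np.round(np.cumsum(np.r_[[[0,0,0]],d],0),4),axis=0).round(4)
for i in range(0,n,10): print(json.dumps([x+[0,0,0] for x in d[i:i+10].tolist()]))
E
python3 - <<'E'
from h import *
from scipy.optimize import fsolve
s,p,r=cur(); g2=(p+.006*r.as_matrix()[:,2])[:2]; g1=np.array([.5939,-.1029])+.006*Zt[:2]
print(g1,g2); h=fsolve(lambda h:[np.linalg.norm(g1-h)-.085,np.linalg.norm(g2-h)-.085],HUB); print(h)
E
```

```text
[ 0.59670088 -0.10319933] [ 0.51384483 -0.11604181]
[ 0.5439472  -0.03655063]
```

```bash
cat > plan.py <<'E'
from h import *
import sys
# cmd.json: commanded grasp point xy (world), all constant orientation RT. usage: plan hx hy step n a0
hx,hy,step,n,a0=map(float,sys.argv[1:6]); n=int(n)
c=np.array(json.load(open('cmd.json')))
a=np.radians(a0+step*np.arange(1,n+1)); P=np.c_[hx+.085*np.cos(a),hy+.085*np.sin(a),0*a]
d=np.diff(np.vstack([[*c,0],P]),axis=0)@RT
d=np.diff(np.round(np.cumsum(np.r_[[[0,0,0]],d],0),4),axis=0).round(4)
for i in range(0,n,10): print(json.dumps([x+[0,0,0] for x in d[i:i+10].tolist()]))
json.dump((c+(RT@d.sum(0))[:2]).tolist(),open('cmd.json','w')); print('end ang',a0+step*n)
E
python3 - <<'E'
from h import *
a=np.radians(-109.1); json.dump([HUB[0]+.085*np.cos(a),HUB[1]+.085*np.sin(a)],open('cmd.json','w'))
v=[HUB[0]+.085*np.cos(a)-.543,HUB[1]+.085*np.sin(a)+.037]; print(np.degrees(np.arctan2(v[1],v[0])))
E
python3 plan.py .543 -.037 -12 8 -110
```

```text
-109.90852818438539
[[0.0143, 0.0086, -0.0076, 0, 0, 0], [0.0134, 0.0094, -0.0071, 0, 0, 0], [0.0113, 0.0123, -0.006, 0, 0, 0], [0.0088, 0.0147, -0.0047, 0, 0, 0], [0.0059, 0.0165, -0.0031, 0, 0, 0], [0.0027, 0.0174, -0.0015, 0, 0, 0], [-0.0005, 0.0178, 0.0003, 0, 0, 0], [-0.0038, 0.0173, 0.002, 0, 0, 0]]
end ang -206.0
```

Emit:
play_rows(
  steps=[
    [[0.0143,0.0086,-0.0076,0,0,0],[0.0134,0.0094,-0.0071,0,0,0],[0.0113,0.0123,-0.006,0,0,0],[0.0088,0.0147,-0.0047,0,0,0],[0.0059,0.0165,-0.0031,0,0,0],[0.0027,0.0174,-0.0015,0,0,0],[-0.0005,0.0178,0.0003,0,0,0],[-0.0038,0.0173,0.002,0,0,0]],
  ],
)

```text
t: 8.07
tcp_pos: [0.4642, -0.0006, 0.2935]
tool_rot: [0.052, 0.969, -0.015, 0.242]
force: [-1.2, -7.0, 0.4]
finger_gap: 0.303
```

```bash
sed -i 's/^HUB=np.array(\[.541,-.039\])/HUB=np.array([.543,-.037])/' h.py; python3 fr.py; python3 plan.py .543 -.037 -12 8 -206
```

```text
t 8.07 ang 154.6 r 0.0842 z 0.2935 Frad -1.94 Ftan(drag) 6.78 Fz 0.41 gap 0.303 rot [-0.2   0.01  0.06]
[[-0.0068, 0.0159, 0.0036, 0, 0, 0], [-0.0097, 0.0141, 0.0052, 0, 0, 0], [-0.012, 0.0114, 0.0063, 0, 0, 0], [-0.0138, 0.0084, 0.0074, 0, 0, 0], [-0.0151, 0.0049, 0.008, 0, 0, 0], [-0.0156, 0.0013, 0.0083, 0, 0, 0], [-0.0156, -0.0025, 0.0083, 0, 0, 0], [-0.0147, -0.006, 0.0078, 0, 0, 0]]
end ang -302.0
```

Emit:
play_rows(
  steps=[
    [[-0.0068,0.0159,0.0036,0,0,0],[-0.0097,0.0141,0.0052,0,0,0],[-0.012,0.0114,0.0063,0,0,0],[-0.0138,0.0084,0.0074,0,0,0],[-0.0151,0.0049,0.008,0,0,0],[-0.0156,0.0013,0.0083,0,0,0],[-0.0156,-0.0025,0.0083,0,0,0],[-0.0147,-0.006,0.0078,0,0,0]],
  ],
)

```text
t: 9.07
tcp_pos: [0.5857, 0.037, 0.2935]
tool_rot: [0.051, 0.969, -0.012, 0.241]
force: [-3.4, 7.7, 6.5]
finger_gap: 0.305
```

```bash
python3 fr.py; python3 plan.py .543 -.037 -12 9 -302
```

```text
t 9.07 ang 58.33 r 0.0866 z 0.2935 Frad 4.78 Ftan(drag) 6.96 Fz 6.5 gap 0.305 rot [ 0.14 -0.04 -0.02]
[[-0.0134, -0.0094, 0.0071, 0, 0, 0], [-0.0113, -0.0123, 0.006, 0, 0, 0], [-0.0088, -0.0147, 0.0047, 0, 0, 0], [-0.0059, -0.0165, 0.0031, 0, 0, 0], [-0.0027, -0.0175, 0.0015, 0, 0, 0], [0.0005, -0.0178, -0.0003, 0, 0, 0], [0.0038, -0.0172, -0.002, 0, 0, 0], [0.0068, -0.016, -0.0036, 0, 0, 0], [0.0097, -0.014, -0.0052, 0, 0, 0]]
end ang -410.0
```

Emit:
play_rows(
  steps=[
    [[-0.0134,-0.0094,0.0071,0,0,0],[-0.0113,-0.0123,0.006,0,0,0],[-0.0088,-0.0147,0.0047,0,0,0],[-0.0059,-0.0165,0.0031,0,0,0],[-0.0027,-0.0175,0.0015,0,0,0],[0.0005,-0.0178,-0.0003,0,0,0],[0.0038,-0.0172,-0.002,0,0,0],[0.0068,-0.016,-0.0036,0,0,0],[0.0097,-0.014,-0.0052,0,0,0]],
  ],
)

```text
t: 10.2
tcp_pos: [0.5955, -0.1017, 0.2935]
tool_rot: [0.052, 0.969, -0.012, 0.242]
force: [0.8, 8.0, 4.1]
finger_gap: 0.302
```

```bash
python3 fr.py; python3 plan.py .543 -.037 -12 5 -410
```

```text
t 10.2 ang -49.6 r 0.0853 z 0.2935 Frad -5.57 Ftan(drag) 5.82 Fz 4.06 gap 0.302 rot [ 0.07  0.02 -0.06]
[[0.012, -0.0115, -0.0064, 0, 0, 0], [0.0138, -0.0083, -0.0073, 0, 0, 0], [0.0151, -0.005, -0.008, 0, 0, 0], [0.0156, -0.0012, -0.0084, 0, 0, 0], [0.0156, 0.0024, -0.0082, 0, 0, 0]]
end ang -470.0
```

Emit:
play_rows(
  steps=[
    [[0.012,-0.0115,-0.0064,0,0,0],[0.0138,-0.0083,-0.0073,0,0,0],[0.0151,-0.005,-0.008,0,0,0],[0.0156,-0.0012,-0.0084,0,0,0],[0.0156,0.0024,-0.0082,0,0,0]],
  ],
)

```text
t: 10.82
tcp_pos: [0.512, -0.1157, 0.2935]
tool_rot: [0.053, 0.969, -0.011, 0.242]
force: [10.8, 11.4, -1.4]
finger_gap: 0.302
```

```bash
python3 fr.py; python3 plan.py .543 -.037 -12 5 -470
```

```text
t 10.82 ang -109.65 r 0.0839 z 0.2935 Frad -14.41 Ftan(drag) 6.33 Fz -1.38 gap 0.302 rot [ 0.13  0.04 -0.15]
[[0.0147, 0.0061, -0.0078, 0, 0, 0], [0.0133, 0.0094, -0.0071, 0, 0, 0], [0.0114, 0.0123, -0.006, 0, 0, 0], [0.0087, 0.0147, -0.0047, 0, 0, 0], [0.006, 0.0165, -0.0031, 0, 0, 0]]
end ang -530.0
```

Emit:
play_rows(
  steps=[
    [[0.0147,0.0061,-0.0078,0,0,0],[0.0133,0.0094,-0.0071,0,0,0],[0.0114,0.0123,-0.006,0,0,0],[0.0087,0.0147,-0.0047,0,0,0],[0.006,0.0165,-0.0031,0,0,0]],
  ],
)

```text
t: 11.45
tcp_pos: [0.4584, -0.0534, 0.2936]
tool_rot: [0.052, 0.969, -0.015, 0.243]
force: [11.4, -3.9, -11.5]
finger_gap: 0.306
```

```bash
python3 fr.py; python3 plan.py .543 -.037 -12 5 -530
```

```text
t 11.45 ang -168.43 r 0.0835 z 0.2936 Frad -10.35 Ftan(drag) 6.08 Fz -11.46 gap 0.306 rot [-0.27  0.17 -0.02]
[[0.0027, 0.0174, -0.0015, 0, 0, 0], [-0.0005, 0.0178, 0.0003, 0, 0, 0], [-0.0038, 0.0173, 0.002, 0, 0, 0], [-0.0068, 0.0159, 0.0037, 0, 0, 0], [-0.0097, 0.0141, 0.0051, 0, 0, 0]]
end ang -590.0
```

Emit:
play_rows(
  steps=[
    [[0.0027,0.0174,-0.0015,0,0,0],[-0.0005,0.0178,0.0003,0,0,0],[-0.0038,0.0173,0.002,0,0,0],[-0.0068,0.0159,0.0037,0,0,0],[-0.0097,0.0141,0.0051,0,0,0]],
  ],
)

```text
t: 12.08
tcp_pos: [0.4853, 0.028, 0.2934]
tool_rot: [0.051, 0.969, -0.014, 0.241]
force: [-4.7, -4.5, 4.5]
finger_gap: 0.298
```

```bash
python3 fr.py; python3 plan.py .543 -.037 -12 5 -590
```

```text
t 12.07 ang 130.33 r 0.0849 z 0.2934 Frad -0.4 Ftan(drag) 6.47 Fz 4.5 gap 0.298 rot [-0.12 -0.08  0.07]
[[-0.012, 0.0114, 0.0064, 0, 0, 0], [-0.0138, 0.0084, 0.0073, 0, 0, 0], [-0.0151, 0.0049, 0.008, 0, 0, 0], [-0.0156, 0.0013, 0.0084, 0, 0, 0], [-0.0156, -0.0025, 0.0082, 0, 0, 0]]
end ang -650.0
```

Emit:
play_rows(
  steps=[
    [[-0.012,0.0114,0.0064,0,0,0],[-0.0138,0.0084,0.0073,0,0,0],[-0.0151,0.0049,0.008,0,0,0],[-0.0156,0.0013,0.0084,0,0,0],[-0.0156,-0.0025,0.0082,0,0,0]],
  ],
)

```text
t: 12.7
tcp_pos: [0.5693, 0.0447, 0.2934]
tool_rot: [0.051, 0.969, -0.012, 0.241]
force: [-4.3, 7.4, 6.7]
finger_gap: 0.303
```

```bash
python3 fr.py; python3 plan.py .543 -.037 -12 5 -650
```

```text
t 12.7 ang 70.34 r 0.0865 z 0.2934 Frad 5.51 Ftan(drag) 6.49 Fz 6.66 gap 0.303 rot [ 0.12 -0.08 -0.01]
[[-0.0147, -0.006, 0.0078, 0, 0, 0], [-0.0134, -0.0094, 0.0071, 0, 0, 0], [-0.0113, -0.0123, 0.006, 0, 0, 0], [-0.0088, -0.0147, 0.0047, 0, 0, 0], [-0.0059, -0.0165, 0.0031, 0, 0, 0]]
end ang -710.0
```

Emit:
play_rows(
  steps=[
    [[-0.0147,-0.006,0.0078,0,0,0],[-0.0134,-0.0094,0.0071,0,0,0],[-0.0113,-0.0123,0.006,0,0,0],[-0.0088,-0.0147,0.0047,0,0,0],[-0.0059,-0.0165,0.0031,0,0,0]],
  ],
)

```text
t: 13.32
tcp_pos: [0.6255, -0.0213, 0.2935]
tool_rot: [0.052, 0.969, -0.012, 0.242]
force: [-0.6, 6.9, 3.5]
finger_gap: 0.299
```

```bash
python3 fr.py; python3 plan.py .543 -.037 -12 5 -710
```

```text
t 13.32 ang 10.22 r 0.0867 z 0.2935 Frad 0.61 Ftan(drag) 6.92 Fz 3.51 gap 0.299 rot [ 0.09  0.07 -0.03]
[[-0.0027, -0.0175, 0.0015, 0, 0, 0], [0.0005, -0.0178, -0.0003, 0, 0, 0], [0.0037, -0.0172, -0.002, 0, 0, 0], [0.0069, -0.016, -0.0037, 0, 0, 0], [0.0096, -0.014, -0.0051, 0, 0, 0]]
end ang -770.0
```

Emit:
play_rows(
  steps=[
    [[-0.0027,-0.0175,0.0015,0,0,0],[0.0005,-0.0178,-0.0003,0,0,0],[0.0037,-0.0172,-0.002,0,0,0],[0.0069,-0.016,-0.0037,0,0,0],[0.0096,-0.014,-0.0051,0,0,0]],
  ],
)

```text
t: 13.95
tcp_pos: [0.5955, -0.1016, 0.2934]
tool_rot: [0.052, 0.969, -0.012, 0.242]
force: [1.9, 8.7, 5.0]
finger_gap: 0.303
```

```bash
python3 fr.py; python3 plan.py .543 -.037 -12 5 -770
```

```text
t 13.95 ang -49.57 r 0.0853 z 0.2934 Frad -5.42 Ftan(drag) 7.09 Fz 5.04 gap 0.303 rot [ 0.07  0.01 -0.07]
[[0.012, -0.0115, -0.0064, 0, 0, 0], [0.0139, -0.0083, -0.0074, 0, 0, 0], [0.015, -0.005, -0.008, 0, 0, 0], [0.0157, -0.0012, -0.0083, 0, 0, 0], [0.0155, 0.0024, -0.0083, 0, 0, 0]]
end ang -830.0
```

Emit:
play_rows(
  steps=[
    [[0.012,-0.0115,-0.0064,0,0,0],[0.0139,-0.0083,-0.0074,0,0,0],[0.015,-0.005,-0.008,0,0,0],[0.0157,-0.0012,-0.0083,0,0,0],[0.0155,0.0024,-0.0083,0,0,0]],
  ],
)

```text
t: 14.58
tcp_pos: [0.5119, -0.1157, 0.2935]
tool_rot: [0.053, 0.969, -0.011, 0.242]
force: [11.7, 12.4, -2.7]
finger_gap: 0.304
```

```bash
python3 fr.py; cp cmd.json cmdb.json;  python3 plan.py .543 -.037 -12 3 -830
```

```text
t 14.57 ang -109.71 r 0.0839 z 0.2935 Frad -15.57 Ftan(drag) 6.8 Fz -2.74 gap 0.304 rot [ 0.14  0.02 -0.15]
[[0.0148, 0.0061, -0.0078, 0, 0, 0], [0.0133, 0.0094, -0.0071, 0, 0, 0], [0.0113, 0.0123, -0.006, 0, 0, 0]]
end ang -866.0
```

Emit:
play_rows(
  steps=[
    [[0.0148,0.0061,-0.0078,0,0,0],[0.0133,0.0094,-0.0071,0,0,0],[0.0113,0.0123,-0.006,0,0,0]],
  ],
)

```text
t: 14.95
tcp_pos: [0.4717, -0.0847, 0.2936]
tool_rot: [0.053, 0.969, -0.013, 0.243]
force: [20.0, 6.6, -13.4]
finger_gap: 0.3
```

```bash
python3 fr.py; python3 plan.py .543 -.037 -12 3 -866
```

```text
t 14.95 ang -144.97 r 0.0836 z 0.2936 Frad -20.15 Ftan(drag) 6.06 Fz -13.44 gap 0.3 rot [-0.04  0.14 -0.15]
[[0.0088, 0.0147, -0.0047, 0, 0, 0], [0.0059, 0.0165, -0.0031, 0, 0, 0], [0.0028, 0.0174, -0.0015, 0, 0, 0]]
end ang -902.0
```

Emit:
play_rows(
  steps=[
    [[0.0088,0.0147,-0.0047,0,0,0],[0.0059,0.0165,-0.0031,0,0,0],[0.0028,0.0174,-0.0015,0,0,0]],
  ],
)

```text
t: 15.32
tcp_pos: [0.4566, -0.0357, 0.2936]
tool_rot: [0.052, 0.969, -0.015, 0.242]
force: [6.6, -6.8, -8.3]
finger_gap: 0.3
```

```bash
python3 fr.py; python3 plan.py .543 -.037 -12 3 -902
```

```text
t 15.32 ang 179.34 r 0.0836 z 0.2936 Frad -6.69 Ftan(drag) 6.76 Fz -8.25 gap 0.3 rot [-0.27  0.11  0.02]
[[-0.0006, 0.0178, 0.0003, 0, 0, 0], [-0.0037, 0.0173, 0.002, 0, 0, 0], [-0.0069, 0.0159, 0.0036, 0, 0, 0]]
end ang -938.0
```

Emit:
play_rows(
  steps=[
    [[-0.0006,0.0178,0.0003,0,0,0],[-0.0037,0.0173,0.002,0,0,0],[-0.0069,0.0159,0.0036,0,0,0]],
  ],
)

```text
t: 15.7
tcp_pos: [0.4731, 0.0148, 0.2935]
tool_rot: [0.051, 0.969, -0.014, 0.241]
force: [-2.8, -6.4, 1.6]
finger_gap: 0.304
```

```bash
python3 fr.py; python3 plan.py .543 -.037 -12 3 -938
```

```text
t 15.7 ang 142.51 r 0.0845 z 0.2935 Frad -1.68 Ftan(drag) 6.79 Fz 1.58 gap 0.304 rot [-0.16 -0.05  0.07]
[[-0.0096, 0.0141, 0.0051, 0, 0, 0], [-0.012, 0.0114, 0.0064, 0, 0, 0], [-0.0139, 0.0084, 0.0074, 0, 0, 0]]
end ang -974.0
```

Emit:
play_rows(
  steps=[
    [[-0.0096,0.0141,0.0051,0,0,0],[-0.012,0.0114,0.0064,0,0,0],[-0.0139,0.0084,0.0074,0,0,0]],
  ],
)

```text
t: 16.08
tcp_pos: [0.5158, 0.0454, 0.2934]
tool_rot: [0.051, 0.969, -0.013, 0.24]
force: [-7.7, -0.5, 9.2]
finger_gap: 0.305
```

```bash
python3 fr.py; python3 plan.py .543 -.037 -12 3 -974
```

```text
t 16.07 ang 106.6 r 0.0856 z 0.2934 Frad 1.69 Ftan(drag) 7.55 Fz 9.21 gap 0.305 rot [-0.03 -0.18  0.05]
[[-0.015, 0.0049, 0.008, 0, 0, 0], [-0.0157, 0.0013, 0.0083, 0, 0, 0], [-0.0155, -0.0025, 0.0083, 0, 0, 0]]
end ang -1010.0
```

Emit:
play_rows(
  steps=[
    [[-0.015,0.0049,0.008,0,0,0],[-0.0157,0.0013,0.0083,0,0,0],[-0.0155,-0.0025,0.0083,0,0,0]],
  ],
)

```text
t: 16.45
tcp_pos: [0.5686, 0.0449, 0.2934]
tool_rot: [0.051, 0.969, -0.012, 0.24]
force: [-7.8, 8.0, 9.6]
finger_gap: 0.3
```

```bash
python3 fr.py; python3 plan.py .543 -.037 -12 3 -1010
```

```text
t 16.45 ang 70.83 r 0.0864 z 0.2934 Frad 5.0 Ftan(drag) 10.01 Fz 9.59 gap 0.3 rot [ 0.14 -0.15 -0.02]
[[-0.0148, -0.006, 0.0079, 0, 0, 0], [-0.0133, -0.0094, 0.007, 0, 0, 0], [-0.0113, -0.0123, 0.0061, 0, 0, 0]]
end ang -1046.0
```

Emit:
play_rows(
  steps=[
    [[-0.0148,-0.006,0.0079,0,0,0],[-0.0133,-0.0094,0.007,0,0,0]],
  ],
)

```text
t: 16.7
tcp_pos: [0.5994, 0.0266, 0.2934]
tool_rot: [0.052, 0.969, -0.011, 0.241]
force: [-3.3, 10.7, 6.7]
finger_gap: 0.304
```

```bash
python3 fr.py
```

```text
t 16.7 ang 46.92 r 0.0867 z 0.2934 Frad 5.53 Ftan(drag) 9.7 Fz 6.69 gap 0.304 rot [ 0.2  -0.08 -0.04]
```

Emit:
play_rows(
  steps=[
    [[-0.0113,-0.0123,0.0061,0,0,0]],
  ],
)

```text
t: 16.82
tcp_pos: [0.6113, 0.013, 0.2934]
tool_rot: [0.052, 0.969, -0.011, 0.241]
force: [-1.4, 10.5, 6.9]
finger_gap: 0.3
```

```bash
python3 fr.py;python3 plan.py .543 -.037 -12 1 -1046
```

```text
t 16.82 ang 34.98 r 0.0868 z 0.2934 Frad 4.87 Ftan(drag) 9.41 Fz 6.9 gap 0.3 rot [ 0.21 -0.03 -0.04]
[[-0.0088, -0.0147, 0.0047, 0, 0, 0]]
end ang -1058.0
```

Emit:
play_rows(
  steps=[
    [[-0.0088,-0.0147,0.0047,0,0,0]],
  ],
)

```text
t: 16.95
tcp_pos: [0.62, -0.0028, 0.2935]
tool_rot: [0.052, 0.969, -0.011, 0.242]
force: [-2.2, 11.0, 5.4]
finger_gap: 0.302
```

```bash
python3 fr.py;python3 plan.py .543 -.037 -12 1 -1058
```

```text
t 16.95 ang 23.03 r 0.0868 z 0.2935 Frad 2.3 Ftan(drag) 10.97 Fz 5.43 gap 0.302 rot [ 0.21  0.01 -0.05]
[[-0.0059, -0.0165, 0.0031, 0, 0, 0]]
end ang -1070.0
```

Emit:
play_rows(
  steps=[
    [[-0.0059,-0.0165,0.0031,0,0,0],[0,0,0,0,0,0],[0,0,0,0,0,0]],
  ],
)

```text
t: 17.32
tcp_pos: [0.6255, -0.022, 0.2935]
tool_rot: [0.052, 0.969, -0.013, 0.243]
force: [4.2, 4.0, 0.6]
finger_gap: 0.302
```

```bash
python3 fr.py
```

```text
t 17.32 ang 9.75 r 0.0866 z 0.2935 Frad 4.78 Ftan(drag) 3.26 Fz 0.6 gap 0.302 rot [-0.    0.12 -0.05]
```

Emit:
play_rows(
  steps=[
    [[0,0,0,0,0,0],[0,0,0,0,0,0],[0,0,0,0,0,0],[0,0,0,0,0,0],[0,0,0,0,0,0]],
  ],
  fingers=1,
)

```text
t: 17.95
tcp_pos: [0.6239, -0.0225, 0.2929]
tool_rot: [0.052, 0.969, -0.013, 0.241]
force: [0.1, 0.4, -0.2]
finger_gap: 1.001
```

Emit:
play_rows(
  steps=[
    [[0,0,-0.02,0,0,0],[0,0,-0.03,0,0,0],[0,0,-0.03,0,0,0],[0,0,-0.03,0,0,0],[0.02,0,-0.02,0,0,0],[0,0,0,0,0,0],[0,0,0,0,0,0]],
  ],
)

```text
t: 18.82
tcp_pos: [0.546, -0.014, 0.3992]
tool_rot: [0.052, 0.969, -0.013, 0.242]
force: [0.4, 0.9, 0.2]
finger_gap: 1.003
```

Run:
```python
from h import *
t=snap('top','top4.png'); s2=snap('side','side4.png')
a=t['img'][150:310,270:450,::-1]; b=s2['img'][190:350,230:430,::-1]
cv2.imwrite('pics/t4c.png',cv2.resize(a,None,fx=3.7,fy=3.7,interpolation=3));cv2.imwrite('pics/s4c.png',cv2.resize(b,None,fx=3.7,fy=3.7,interpolation=3))
s=manip.sense(); print(s['force'],s['finger_gap'],s['tcp_pos'])
```

```text
[-0.2250972   0.70552153 -0.70104426] 0.9978107879736601 [ 0.54630919 -0.01407716  0.39830494]
```

View pics/t4c.png

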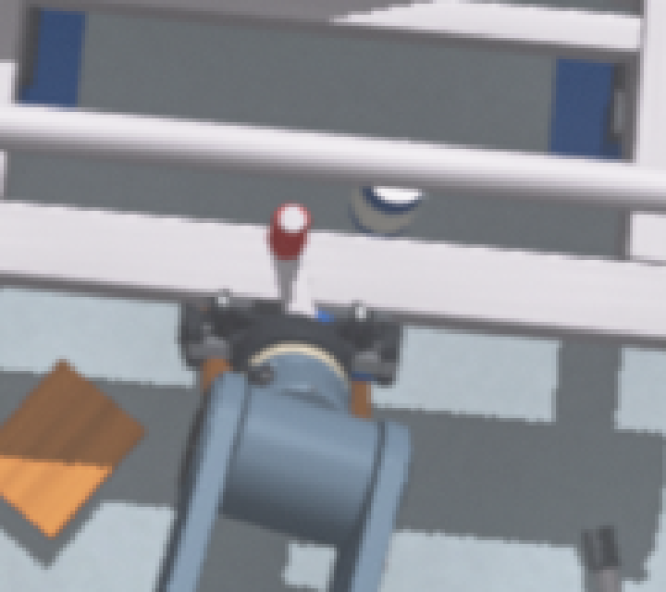

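View pics/s4c.png

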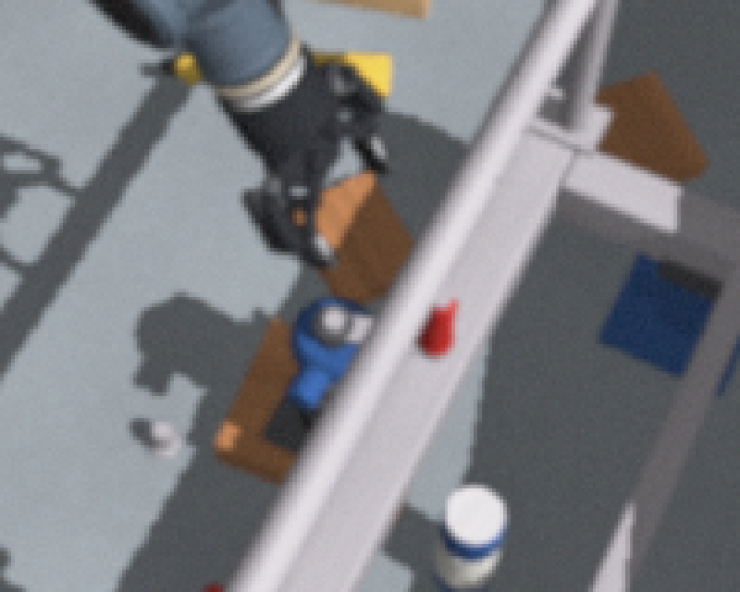

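In both views the handle stands free (top crop (290,230), side crop (438,330)). The block corner, lug nut, spray can and brush are where they were at the start. I am handing in.

```bash
python3 -c "
from station import manip
print(manip.sign_off())"
```

```text
the job is handed in; nothing more can be done
None
```

I wound the steady leg down onto the packing block, snugged it up about a third of a turn past the touch I felt, let go of the crank and handed the job in at about 19 s.

- **Winding:** I came in under the lamp bar with the fingers tilted 28°, gripped the handle (opening 0.30, about 26 mm) and turned the crank clockwise about 2.8 turns in all.
- **Touch and snugging:** The drag at the handle held at 6 to 7 N until about 2.5 turns, then rose to about 10–11 N. From that rise I put the load on the foot at roughly 200 N. The gap limit given for the foot (26 mm at most) puts it above about 115 N.
- **Uncertainty:** I did not measure the foot force directly. The force readings scattered by 0.5 to 1 N, so the load is uncertain by about 50 N, and one reading (10.0 N) rose faster than the cushion's stiffness would explain.
- **Last checks:** The fingers were fully open, the tool was clear of the handle and the outside force was about zero. In the pictures the block, lug nut, spray can and brush looked unmoved. The wheel brace and offcut lay mostly outside the last crops, so I did not check them closely.

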